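# Lock the lid of the domino box

## Task

Shut the domino box: slide its lid fully home, then push its captive screw knob down and, still pushing, turn it clockwise until the thread catches, and screw it fully down so that it stays down by itself and the lid is locked. Leave the dice tower, the tray with its marble and the grey tilt-out bin as they stand.

Things in the scene. Friction and masses are not known exactly. Their poses are not given: they have to be found in the camera images.
- domino_box: wooden domino box, 220 mm long (x), 140 wide, 87 high, fixed to the shelf; origin under its centre, x along the lid's closing direction (away from the robot, give or take its yaw). The lid slides between the long walls (tops at 87 mm); shut, its front edge is 114 mm to -x of the origin, 4 mm proud of the box's front face, and the knob's axis 74 mm to -x, on the centre line
- box_lid (a joint): how far the lid is open, in m: 0 is shut against its stop; it grows as the lid slides out towards -x of the box (30 to 65 mm at the start). It drags with 3 to 5 N and stays where it is left
- lid_front (a point): middle of the lid's front end face (120 mm wide, 10 mm high, 72 to 82 mm above the shelf), which can be pushed; axes as the box's. The knob's axis is 40 mm behind it; the knob's rim begins 10 mm behind it, 110 mm above the shelf
- knob_grip (a point): on the knob's vertical axis at the top face of its skirt: 118 mm above the shelf with the knob up, 100 mm screwed fully down; x along the grip bar. Black plastic knob: round skirt, 60 mm diameter, 8 mm high, and on it an upright grip bar 60 mm long, 15 thick, 26 high. Fingers can straddle the bar and press on the skirt beside it. Below is a black bush, 40 mm diameter, 10 mm high, on the lid
- bolt (a joint): how far the knob is down, in m: 0 up, 0.018 seated on the bush. A spring lifts it with about 2 N when up, 7 N when down; let go before the thread has caught, it springs up. Only with the lid fully shut does its bolt meet the thread in the box, after 4 to 14 mm of push, depending on where the thread begins, which cannot be seen
- knob (a joint): angle of the knob in rad, grows clockwise seen from above, no end stop; friction 0.06 N m. Coarse right-hand three-start thread, 30 mm advance a turn. Keep it pressed (5 to 10 N besides the spring) and follow it down as it turns clockwise: within a third of a turn it is caught under the thread and then draws down until it seats and turns no further. Up to 3.5 rad in all: it may take several grasps
- dice_tower: black plastic dice tower, 184 mm high, foot 150 by 90 mm, loose; origin under its shaft, 30 mm from the foot's centre, the catch tray points to its -x. To be left alone
- tray: grey silicone tray, 120 by 170 mm, 22 mm high, loose, origin under its centre. To be left alone
- marble_center (a point): centre of a green glass marble, 35 mm in diameter, loose in the tray. It is to stay in the tray
- bin_case: grey plastic housing of the tilt-out bin, 120 by 150 mm, 150 mm high, fixed; origin under its centre, front to its -x
- tilt_bin (a joint): how far the bin is tilted out at the top of its housing's front, in rad (0 shut, at the start up to 0.2). To be left alone
Mind the look-alikes: they are no part of the job. There is more than one size of the part that bears marble_center; the job needs the largest.

How it is judged (in metres and radians):
On the way:
1. the lid has been pushed fully shut (within 3 mm) (value of joint box_lid below 0.003 m), for 0.2 s.
At the end, for the whole second after the job is handed in: the lid is shut within 3 mm, the knob stays screwed down by itself (at least 15.8 of 18 mm), let go and still; the tower and the tray are within 20 mm of where they stood, the tower upright, the marble in the tray, and the bin tilted out less than 0.35 rad (value of joint box_lid below 0.003 m and value of joint bolt above 0.0158 m and velocity of joint knob between -0.1 and 0.1 rad/s and distance of each of dice_tower, tray from where it was at the start of the episode below 0.02 m and angle between dice_tower's own z axis and vertical below 0.15 rad and distance between marble_center and tray below 0.105 m and value of joint tilt_bin below 0.35 rad); the robot touches nothing.
It fails at once if the dice tower is pushed more than 20 mm or tipped (distance of dice_tower from where it was at the start of the episode above 0.02 m or angle between dice_tower's own z axis and vertical above 0.15 rad).
It fails at once if the tray is pushed more than 20 mm or the marble leaves it (distance of tray from where it was at the start of the episode above 0.02 m or distance between marble_center and tray above 0.105 m).
It fails at once if the bin is pulled out (value of joint tilt_bin above 0.35 rad).
It also fails if it takes over 72 s, if anything falls off the work surface, if the arm or the gripper's body presses on something with over 40 N, if the wrist force passes 120 N, or if a joint passes its speed limit or range.

## Robot

A 6-joint arm with a two-finger parallel gripper is mounted at the origin on the work surface. World frame = base frame: x ahead of the robot, y to its left, z up, the work surface at z = 0. Lengths are in m, angles in degrees, forces in N, time in s.
With the tool pointing down it reaches from about 0.4 to 0.825 m from the base axis. Payload 7 kg.
Tool frame: the origin (TCP) lies at the very end of the fingers, on their centre line; the grasp point (between the pads) lies behind it (r.grasp_offset is the z of the grasp point in the tool frame, in m); z points along the fingers, y is the direction in which the jaws open and shut (so a half turn about z gives the same grasp; the last joint's range is limited). The gripper opens to 88 mm and grips with 3 to 60 N. Pads are 19 mm wide; open, the fingers measure 130 mm over their backs; the gripper's body (78 mm by 193 mm) begins 47 mm behind the grasp point.
Start: joints at [86.694, 20.546, 0.682, 0, -70.136, -16.507], TCP at [0.229, 0.635, 0.227] pointing down, gripper open.
Joint ranges: [-176.03, 176.03], [-82.01, 121.73], [-58.28, 71.71], [-173.87, 95.51], [-174.79, -0.11], [-173.66, 173.66]. Speed limits (degrees/s): [136.94, 136.94, 172.46, 180, 180, 180].

## Interface

Orientations are given as [roll, pitch, yaw] about the fixed x, y, z axes, in that order (R = Rz(yaw) Ry(pitch) Rx(roll)).
In Python, from plant import r gives the robot as it stands. The module is installed in compiled form; this text tells all that it offers.
- The arm moves only by the tool servo_tool, never from a script. Its argument "targets" is a list of rows, each an object of numbers: "dx", "dy", "dz": the shift along the world's x, y, z in cm; "spin": the turn about the world's z in rad; "grip": the opening in per cent of the stroke, from 0 (shut) to 100 (fully open). A call has exactly 10 rows; each row is the pose to reach, as a shift and turn from the pose commanded when the call began; what a row does not reach only later rows make up. A row lasts 1/12 s, in which the tool goes at most 41.7 mm and 7.16 degrees, less where a joint would pass 70% of its speed; a pose out of reach is approached as far as the arm can. A call with a gripper value outside its range is refused whole. The fingers move at their own pace and stop on an object; "squeeze" is the grip in N (left out, the last holds). Time passes only in rows, so rows that repeat a pose let the fingers close, or fill a call up. It gives the time, the measured TCP pose, the force and the opening at its end, in the units of the state.
- r.get_state(): the state, without advancing time (a new reading comes with each control period).
- r.capture(name): name is "scene" or "top" or "wrist"; returns the picture (400x640x3 uint8, blue, green, red); there is no depth.
- r.get_calibration(name): a dict with "K" (3x3 intrinsics, pixels), "extrinsics" (4x4, takes a point from camera to world coordinates). Camera axes: x right, y down, z forward; pixel columns grow to the right and rows downward; lengths in m; the calibration is good to about 2 mm. A picture is of the moment at which its call begins: read the wrist's pose just before it. get_calibration takes no time and is no camera call; for the wrist camera it gives the pose at the moment of the call.
- r.close_job(): hands the job in, once; it reports no verdict.
Trained networks look in the newest picture that a camera, given by its name, has taken for a name from the list of things; names that differ only in an ending like _2 or _b are one class to them, and where a whole thing is asked for, a point or a joint stands for the part that bears it (a point fixed in the world has none). Each returns a list of dicts, best first, with "p" (0 to 1); they miss things now and then, are a little off and sometimes report something else, mostly with a low value. They report only what shows in the picture. A call takes as long as a camera call. They do not tell look-alikes from the thing itself.
- r.cut_out(name, camera): "mask" (400x640 bool, what is visible of it) and "extent" ([left, top, right, bottom] in pixels, round what is visible of it).
The state is a dict: "time_s": time; "joints": joint angles; "qd": joint speeds; "joint_torque": joint torques, N m; "tcp_pos": TCP position; "eef_rot": TCP orientation; "contact_force": force on the tool from outside, world axes, zero at the start; "moment": the same for the moment, N m; "gripper_width": finger opening in m.
Only numpy, scipy, OpenCV 4.12 (cv2) and the standard library are available. Lean on these libraries where they do the work, as an engineer would, in place of code of your own. Each camera call takes 0.05 s, during which the arm holds its last target. There are 200 camera calls.

## Working session

There is one attempt and no reset: what is moved stays moved. The work goes in short steps, Python scripts to look and compute and a tool call to move; the robot and the scene stay as the last step left them, time stands still between calls to the robot, and variables do not carry over. Pictures are saved under pics/ and viewed, about 8 in all and at most 12, crops included, and the job is handed in when it is done.

Besides the shell and the picture viewer there is one more tool, called after "Request:" as a command line: name --argument value ..., lists and objects as JSON in quotes. servo_tool: Moves the arm, as the interface text tells. Its arguments: {"type":"object","properties":{"targets":{"type":"array"},"squeeze":{"type":"number"}},"required":["targets"]}

```bash
mkdir -p pics; cat > h.py <<'E'
import numpy as np, cv2
from plant import r
def ray(cam,u,v,z,cal=None):
    c=cal or r.get_calibration(cam); K=np.array(c["K"]);T=np.array(c["extrinsics"])
    d=T[:3,:3]@np.linalg.inv(K)@[u,v,1]; o=T[:3,3]; return o+d*(z-o[2])/d[2]
def proj(cam,P):
    c=r.get_calibration(cam); K=np.array(c["K"]);T=np.linalg.inv(np.array(c["extrinsics"]))
    p=K@(T[:3,:3]@P+T[:3,3]); return p[:2]/p[2]
E
python3 - <<'E'
from h import *
for n in["scene","top"]:
    im=r.capture(n); cv2.imwrite(f"pics/{n}0.png",im)
    print(n,np.round(np.array(r.get_calibration(n)["extrinsics"]),3).tolist())
    for k in["domino_box","lid_front","knob_grip","dice_tower","tray","bin_case"]:
        print(k,[(round(d["p"],2),d["extent"]) for d in r.cut_out(k,n)][:3])
print(r.get_state())
E
```

```text
scene [[0.375, 0.755, -0.538, 1.017], [0.927, -0.304, 0.219, -0.207], [0.001, -0.581, -0.814, 0.864], [0.0, 0.0, 0.0, 1.0]]
domino_box [(0.96, [308.1, 180.8, 394.7, 321.5])]
lid_front []
knob_grip [(0.64, [320.9, 183.6, 347.5, 210.1])]
dice_tower [(0.67, [432.0, 163.9, 509.4, 233.1]), (0.27, [150.3, 260.5, 238.8, 338.1])]
tray [(0.73, [151.3, 260.8, 238.9, 340.5])]
bin_case [(0.65, [105.3, 180.5, 199.0, 263.5])]
top [[-0.008, -0.99, 0.14, 0.369], [-1.0, 0.006, -0.019, 0.016], [0.018, -0.14, -0.99, 1.168], [0.0, 0.0, 0.0, 1.0]]
domino_box [(0.57, [290.5, 117.2, 342.0, 217.5])]
lid_front [(0.67, [288.4, 142.0, 333.7, 216.8])]
knob_grip [(0.9, [302.0, 187.8, 321.2, 205.6])]
dice_tower [(0.84, [175.9, 135.0, 229.1, 199.3])]
tray [(0.79, [395.5, 156.3, 460.1, 202.9]), (0.29, [297.7, 189.6, 319.5, 208.5])]
bin_case []
{'time_s': 0.7, 'joints': array([ 8.66927703e+01,  2.05431218e+01,  6.81276496e-01, -9.95490617e-05,
       -7.01363689e+01, -1.65064198e+01]), 'qd': array([ 0.1222549 , -0.12918312,  0.00334541,  0.04302392,  0.01230271,
       -0.04231876]), 'joint_torque': array([-5.05994813e-04, -5.82163310e+01,  2.93255299e+01,  7.00063482e+00,
        1.26192984e-02, -1.60224465e-05]), 'tcp_pos': array([0.22881363, 0.63500034, 0.22659232]), 'eef_rot': array([-1.79998314e+02,  5.97150796e-04, -1.98136833e+01]), 'contact_force': array([-0.27120799, -0.08712272, -0.29961597]), 'moment': array([ 0.02361943,  0.01893686, -0.02888531]), 'gripper_width': 0.08723843027606347}
```

```bash
python3 - <<'E'
import cv2
t=cv2.imread("pics/top0.png")[80:260,140:500]; cv2.imwrite("pics/top0z.png",cv2.resize(t,None,fx=2.2,fy=2.2,interpolation=3))
E
```

```text
(no output)
```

View pics/scene0.png

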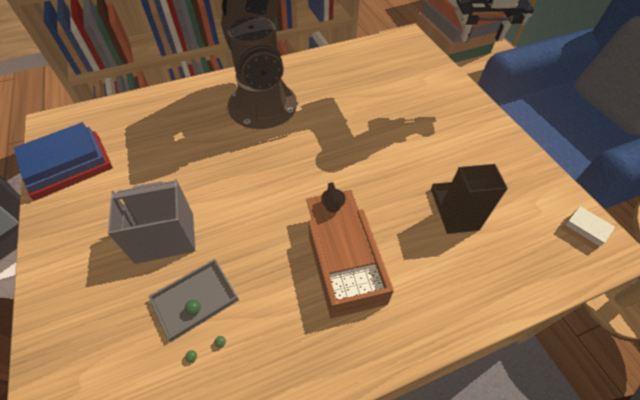

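View pics/top0z.png

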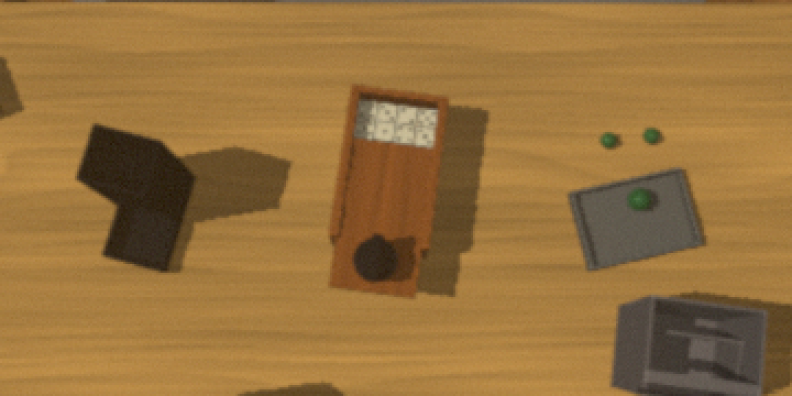

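The scene shows the box at (350,250) with its knob at (333,197). The tray with the large marble is at (193,300). Two small look-alike marbles lie outside it at (191,356) and (220,342). There is only one knob and one box, so the target isn't ambiguous. Next I locate the box and knob.

```bash
python3 - <<'E'
from h import *
f=lambda u,v:(140+u/2.2,80+v/2.2)
for n,u,v,z in[("farL",352,86,.087),("farR",448,98,.087),("nearL wall",332,240,.087),("lidL",330,287,.082),("lidR",414,298,.082)]:
    print(n,ray("top",*f(u,v),z).round(3))
m=None
for c in["top","scene"]:
    im=r.capture(c); d=r.cut_out("knob_grip",c)[0]["mask"]; v,u=np.nonzero(d); print(c,ray(c,u.mean(),v.mean(),.125).round(3))
print(r.grasp_offset)
E
```

```text
farL [0.778 0.061 0.087]
farR [ 0.76  -0.075  0.087]
nearL wall [0.557 0.088 0.087]
lidL [0.493 0.091 0.082]
lidR [ 0.477 -0.024  0.082]
top [0.526 0.031 0.125]
scene [0.53  0.029 0.125]
-0.0188
```

Request:
servo_tool --targets '[{"dz":4},{"dz":8},{"dz":10,"dx":2,"dy":-4},{"dz":10,"dx":3,"dy":-7},{"dz":10,"dx":5,"dy":-11},{"dz":10,"dx":6,"dy":-14},{"dz":10,"dx":8,"dy":-18},{"dz":10,"dx":10,"dy":-21},{"dz":10,"dx":12,"dy":-25},{"dz":10,"dx":13,"dy":-28}]'

```text
validation failed for argument at $.ta...
```

Request:
servo_tool --targets '[{"dx":2,"dy":-3.5},{"dx":3.5,"dy":-7},{"dx":5,"dy":-10.5},{"dx":7,"dy":-14},{"dx":8.5,"dy":-17.5},{"dx":10,"dy":-21},{"dx":12,"dy":-25},{"dx":14,"dy":-29},{"dx":16,"dy":-32},{"dx":17,"dy":-32.5}]'

```text
validation failed for argument at $.ta...
```

```bash
python3 - <<'E'
from h import *
s=r.get_state(); print({k:np.round(s[k],3) for k in["time_s","joints","tcp_pos","eef_rot","contact_force"]})
cal=r.get_calibration("wrist");print(np.round(cal["extrinsics"],3).tolist()); im=r.capture("wrist"); cv2.imwrite("pics/w1.png",im)
for d in r.cut_out("knob_grip","wrist"): print(d["p"],d["extent"])
E
```

```text
{'time_s': np.float64(0.9), 'joints': array([ 8.6693e+01,  2.0545e+01,  6.8000e-01, -1.0000e-03, -7.0136e+01,
       -1.6506e+01]), 'tcp_pos': array([0.229, 0.635, 0.227]), 'eef_rot': array([ 1.79998e+02,  1.00000e-03, -1.98130e+01]), 'contact_force': array([-0.099, -0.559,  0.353])}
[[-0.34, -0.907, -0.249, 0.295], [-0.941, 0.327, 0.092, 0.61], [-0.002, 0.265, -0.964, 0.386], [0.0, 0.0, 0.0, 1.0]]
```

View pics/w1.png

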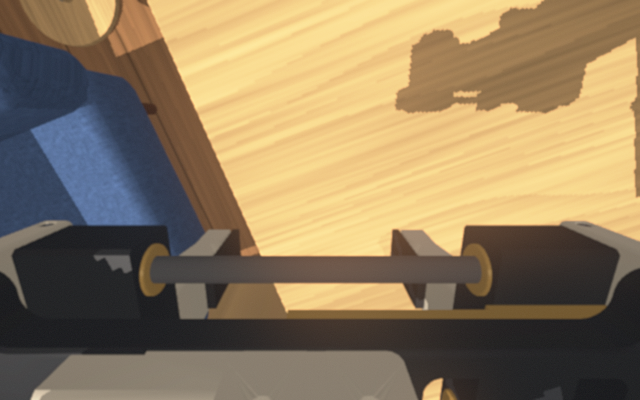

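The picture shows only fingers and floor, because the moves were refused: every row needs all the keys.

Request:
servo_tool --targets '[{"dx":0,"dy":0,"dz":4,"spin":0,"grip":100},{"dx":0,"dy":0,"dz":8,"spin":0,"grip":100},{"dx":2,"dy":-3.5,"dz":8,"spin":0,"grip":100},{"dx":3,"dy":-7,"dz":8,"spin":0,"grip":100},{"dx":5,"dy":-10.5,"dz":8,"spin":0,"grip":100},{"dx":6,"dy":-14,"dz":8,"spin":0,"grip":100},{"dx":8,"dy":-17.5,"dz":8,"spin":0.1,"grip":100},{"dx":9,"dy":-21,"dz":8,"spin":0.1,"grip":100},{"dx":11,"dy":-24.5,"dz":8,"spin":0.2,"grip":100},{"dx":13,"dy":-28,"dz":8,"spin":0.2,"grip":100}]'

```text
time_s: 1.83
tcp_pos: [0.359, 0.3533, 0.3071]
eef_rot: [-179.9, -0.0, -8.0]
contact_force: [0.2, 0.2, -0.0]
gripper_width: 0.0871
```

Request:
servo_tool --targets '[{"dx":1,"dy":-3.5,"dz":0,"spin":0,"grip":100},{"dx":3,"dy":-7,"dz":0,"spin":0,"grip":100},{"dx":4,"dy":-10.5,"dz":0,"spin":0,"grip":100},{"dx":5,"dy":-14,"dz":0,"spin":0,"grip":100},{"dx":6,"dy":-17.5,"dz":0,"spin":0,"grip":100},{"dx":8,"dy":-21,"dz":0,"spin":0,"grip":100},{"dx":9,"dy":-24.5,"dz":0,"spin":0,"grip":100},{"dx":11,"dy":-28,"dz":0,"spin":0,"grip":100},{"dx":12.5,"dy":-31.5,"dz":0,"spin":0,"grip":100},{"dx":13,"dy":-32.5,"dz":0,"spin":0,"grip":100}]'

```text
time_s: 2.67
tcp_pos: [0.4898, 0.0263, 0.3066]
eef_rot: [180.0, -0.0, -8.5]
contact_force: [-0.7, 0.3, -0.2]
gripper_width: 0.0878
```

```bash
python3 - <<'E'
from h import *
s=r.get_state(); print({k:np.round(s[k],3) for k in["time_s","joints","tcp_pos","eef_rot","contact_force"]})
cal=r.get_calibration("wrist");print(np.round(cal["extrinsics"],3).tolist()); im=r.capture("wrist"); cv2.imwrite("pics/w2.png",im)
for d in r.cut_out("knob_grip","wrist"): print(d["p"],d["extent"])
E
```

```text
{'time_s': np.float64(2.667), 'joints': array([ 2.6129e+01,  2.3300e-01, -1.4239e+01,  4.3000e-02, -7.5538e+01,
        5.5362e+01]), 'tcp_pos': array([0.49 , 0.026, 0.307]), 'eef_rot': array([ 1.7996e+02, -1.6000e-02, -8.4980e+00]), 'contact_force': array([-0.685,  0.312, -0.231])}
[[-0.149, -0.954, -0.262, 0.559], [-0.989, 0.143, 0.04, 0.015], [-0.001, 0.265, -0.964, 0.467], [0.0, 0.0, 0.0, 1.0]]
0.7 [283.2, 123.1, 329.6, 176.1]
```

View pics/w2.png

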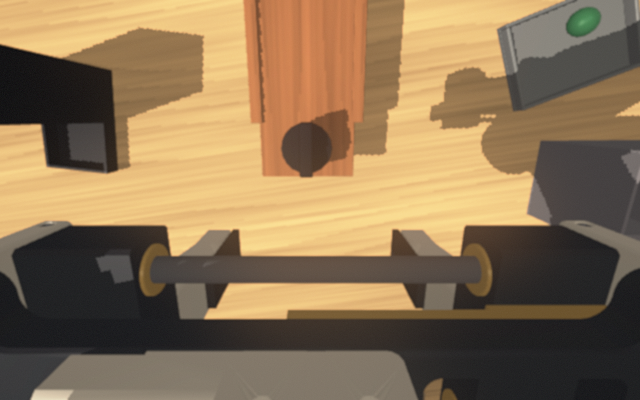

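```bash
python3 - <<'E'
from h import *
im=cv2.imread("pics/w2.png")[105:195,245:375].astype(float)
im=np.clip((im-10)*3.2,0,255).astype(np.uint8)
cv2.imwrite("pics/w2z.png",cv2.resize(im,None,fx=6,fy=6,interpolation=2))
for n,u,v in[("lidL",263,176),("lidR",353,176)]: print(ray("wrist",u,v,.082).round(4))
E
```

```text
[0.4947 0.0971 0.082 ]
[ 0.4769 -0.0211  0.082 ]
```

View pics/w2z.png

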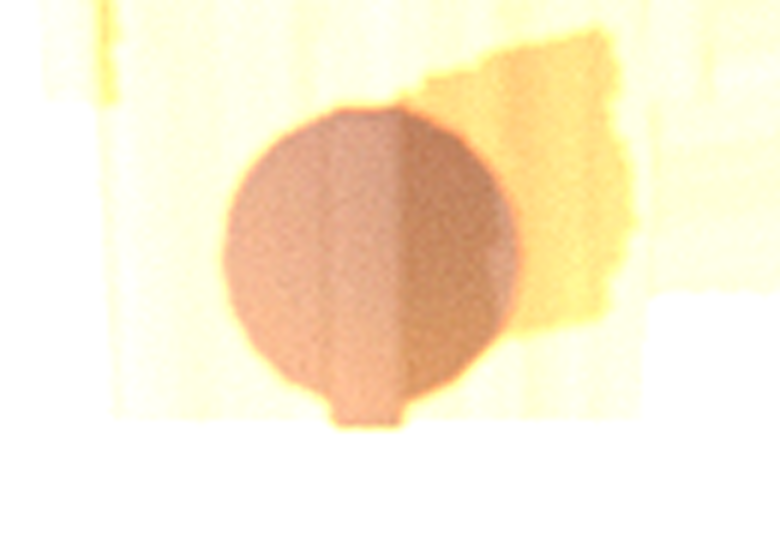

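Enlarged, the knob's skirt circle is centred at about (307,147). The grip bar runs vertically in the image, so it lies along the tool's x axis (yaw about -8.5°).

```bash
python3 - <<'E'
from h import *
print(ray("wrist",307,147.5,.118).round(4), ray("wrist",306,123,.144).round(4),ray("wrist",306,175.5,.144).round(4))
E
```

```text
[0.5263 0.0318 0.118 ] [0.5544 0.0277 0.144 ] [0.4985 0.0367 0.144 ]
```

Request:
servo_tool --targets '[{"dx":2,"dy":0.3,"dz":0,"spin":0,"grip":100},{"dx":3.65,"dy":0.6,"dz":-2,"spin":0,"grip":100},{"dx":3.65,"dy":0.6,"dz":-5,"spin":0,"grip":100},{"dx":3.65,"dy":0.6,"dz":-8,"spin":0,"grip":100},{"dx":3.65,"dy":0.6,"dz":-11,"spin":0,"grip":100},{"dx":3.65,"dy":0.6,"dz":-13,"spin":0,"grip":100},{"dx":3.65,"dy":0.6,"dz":-15,"spin":0,"grip":100},{"dx":3.65,"dy":0.6,"dz":-16.5,"spin":0,"grip":100},{"dx":3.65,"dy":0.6,"dz":-17.8,"spin":0,"grip":100},{"dx":3.65,"dy":0.6,"dz":-18.4,"spin":0,"grip":100}]'

```text
time_s: 3.6
tcp_pos: [0.5241, 0.0368, 0.1209]
eef_rot: [180.0, 0.1, -8.3]
contact_force: [-0.5, 0.7, -0.3]
gripper_width: 0.0875
```

Request:
servo_tool --targets '[{"dx":0,"dy":0,"dz":0,"spin":0,"grip":60},{"dx":0,"dy":0,"dz":0,"spin":0,"grip":40},{"dx":0,"dy":0,"dz":0,"spin":0,"grip":25},{"dx":0,"dy":0,"dz":0,"spin":0,"grip":5},{"dx":0,"dy":0,"dz":0,"spin":0,"grip":5},{"dx":0,"dy":0,"dz":0,"spin":0,"grip":5},{"dx":0,"dy":0,"dz":0,"spin":0,"grip":5},{"dx":0,"dy":0,"dz":0,"spin":0,"grip":5},{"dx":0,"dy":0,"dz":0,"spin":0,"grip":5},{"dx":0,"dy":0,"dz":0,"spin":0,"grip":5}]' --squeeze 15

```text
time_s: 4.43
tcp_pos: [0.5253, 0.036, 0.1226]
eef_rot: [-180.0, -0.0, -8.4]
contact_force: [-0.4, -0.3, -0.3]
gripper_width: 0.0265
```

Request:
servo_tool --targets '[{"dx":0,"dy":-0.35,"dz":0,"spin":0,"grip":5},{"dx":0,"dy":-0.35,"dz":0,"spin":0,"grip":5},{"dx":0,"dy":-0.35,"dz":0,"spin":0,"grip":5},{"dx":0,"dy":-0.35,"dz":0,"spin":0,"grip":5},{"dx":0,"dy":-0.35,"dz":0,"spin":0,"grip":5},{"dx":0,"dy":-0.35,"dz":0,"spin":0,"grip":5},{"dx":0,"dy":-0.35,"dz":0,"spin":0,"grip":5},{"dx":0,"dy":-0.35,"dz":0,"spin":0,"grip":5},{"dx":0,"dy":-0.35,"dz":0,"spin":0,"grip":5},{"dx":0,"dy":-0.35,"dz":0,"spin":0,"grip":5}]' --squeeze 20

```text
time_s: 5.27
tcp_pos: [0.5251, 0.032, 0.1225]
eef_rot: [179.9, 0.0, -8.4]
contact_force: [-0.1, -5.6, 0.1]
gripper_width: 0.0147
```

Request:
servo_tool --targets '[{"dx":0,"dy":-0.1,"dz":0,"spin":0,"grip":5},{"dx":0.7,"dy":-0.2,"dz":0,"spin":0,"grip":5},{"dx":1.4,"dy":-0.3,"dz":0,"spin":0,"grip":5},{"dx":2.1,"dy":-0.4,"dz":0,"spin":0,"grip":5},{"dx":2.8,"dy":-0.5,"dz":0,"spin":0,"grip":5},{"dx":3.5,"dy":-0.6,"dz":0,"spin":0,"grip":5},{"dx":4.2,"dy":-0.75,"dz":0,"spin":0,"grip":5},{"dx":4.9,"dy":-0.85,"dz":0,"spin":0,"grip":5},{"dx":5.4,"dy":-0.9,"dz":0,"spin":0,"grip":5},{"dx":5.4,"dy":-0.9,"dz":0,"spin":0,"grip":5}]' --squeeze 25

```text
time_s: 6.1
tcp_pos: [0.581, 0.0236, 0.1225]
eef_rot: [-180.0, -0.1, -8.4]
contact_force: [0.8, 1.4, 0.2]
gripper_width: 0.0151
```

Request:
servo_tool --targets '[{"dx":0.1,"dy":0,"dz":0,"spin":0,"grip":5},{"dx":0.2,"dy":-0.03,"dz":0,"spin":0,"grip":5},{"dx":0.3,"dy":-0.05,"dz":0,"spin":0,"grip":5},{"dx":0.4,"dy":-0.06,"dz":0,"spin":0,"grip":5},{"dx":0.5,"dy":-0.07,"dz":0,"spin":0,"grip":5},{"dx":0.6,"dy":-0.09,"dz":0,"spin":0,"grip":5},{"dx":0.7,"dy":-0.1,"dz":0,"spin":0,"grip":5},{"dx":0.8,"dy":-0.12,"dz":0,"spin":0,"grip":5},{"dx":0.8,"dy":-0.12,"dz":0,"spin":0,"grip":5},{"dx":0.8,"dy":-0.12,"dz":0,"spin":0,"grip":5}]'

```text
time_s: 6.93
tcp_pos: [0.5872, 0.0226, 0.1226]
eef_rot: [-180.0, -0.0, -8.4]
contact_force: [-3.1, 4.5, 0.6]
gripper_width: 0.0152
```

Request:
servo_tool --targets '[{"dx":0.1,"dy":-0.05,"dz":0,"spin":0,"grip":5},{"dx":0.2,"dy":-0.1,"dz":0,"spin":0,"grip":5},{"dx":0.3,"dy":-0.15,"dz":0,"spin":0,"grip":5},{"dx":0.4,"dy":-0.15,"dz":0,"spin":0,"grip":5},{"dx":0.5,"dy":-0.15,"dz":0,"spin":0,"grip":5},{"dx":0.5,"dy":-0.15,"dz":0,"spin":0,"grip":5},{"dx":0.5,"dy":-0.15,"dz":0,"spin":0,"grip":5},{"dx":0.5,"dy":-0.15,"dz":0,"spin":0,"grip":5},{"dx":0.5,"dy":-0.15,"dz":0,"spin":0,"grip":5},{"dx":0.5,"dy":-0.15,"dz":0,"spin":0,"grip":5}]'

```text
time_s: 7.77
tcp_pos: [0.5898, 0.022, 0.1216]
eef_rot: [-180.0, 0.2, -8.4]
contact_force: [-11.0, 11.3, 2.0]
gripper_width: 0.0148
```

Request:
servo_tool --targets '[{"dx":0.1,"dy":0.1,"dz":0,"spin":0,"grip":5},{"dx":0.2,"dy":0.2,"dz":0,"spin":0,"grip":5},{"dx":0.3,"dy":0.25,"dz":0,"spin":0,"grip":5},{"dx":0.3,"dy":0.25,"dz":0,"spin":0,"grip":5},{"dx":0.3,"dy":0.25,"dz":0,"spin":0,"grip":5},{"dx":0.3,"dy":0.25,"dz":0,"spin":0,"grip":5},{"dx":0.3,"dy":0.25,"dz":0,"spin":0,"grip":5},{"dx":0.3,"dy":0.25,"dz":0,"spin":0,"grip":5},{"dx":0.3,"dy":0.25,"dz":0,"spin":0,"grip":5},{"dx":0.3,"dy":0.25,"dz":0,"spin":0,"grip":5}]'

```text
time_s: 8.6
tcp_pos: [0.59, 0.0223, 0.1205]
eef_rot: [179.8, 0.6, -8.4]
contact_force: [-15.1, 3.4, 2.3]
gripper_width: 0.0145
```

```bash
python3 - <<'E'
from h import *
im=r.capture("scene"); s=cv2.resize(im[160:340,270:430],None,fx=3.3,fy=3.3,interpolation=2)
im=r.capture("top"); t=cv2.resize(im[100:230,270:360],None,fx=4.5,fy=4.5,interpolation=2)
h=max(s.shape[0],t.shape[0]); pad=lambda a:cv2.copyMakeBorder(a,0,h-a.shape[0],0,0,0)
o=np.hstack([pad(s)[:,:395],pad(t)]); cv2.imwrite("pics/s3.png",o); print(o.shape)
E
```

```text
(594, 800, 3)
```

View pics/s3.png

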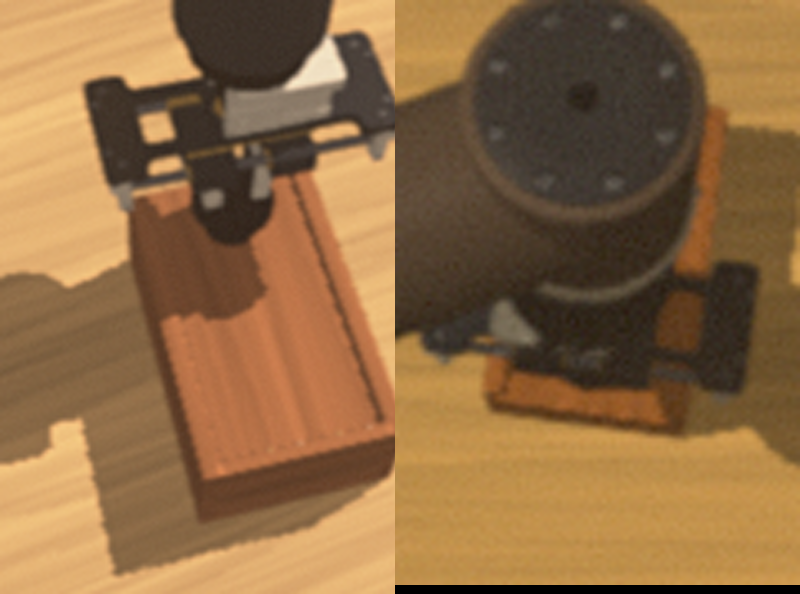

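The lid is shut: no dominoes show, and x stayed at 0.590 while the force rose to 15 N. I ease off the side load and push down.

Request:
servo_tool --targets '[{"dx":-0.1,"dy":0.05,"dz":0,"spin":0,"grip":5},{"dx":-0.2,"dy":0.1,"dz":0,"spin":0,"grip":5},{"dx":-0.25,"dy":0.1,"dz":-0.1,"spin":0,"grip":5},{"dx":-0.25,"dy":0.1,"dz":-0.2,"spin":0,"grip":5},{"dx":-0.25,"dy":0.1,"dz":-0.3,"spin":0,"grip":5},{"dx":-0.25,"dy":0.1,"dz":-0.4,"spin":0,"grip":5},{"dx":-0.25,"dy":0.1,"dz":-0.5,"spin":0,"grip":5},{"dx":-0.25,"dy":0.1,"dz":-0.6,"spin":0,"grip":5},{"dx":-0.25,"dy":0.1,"dz":-0.6,"spin":0,"grip":5},{"dx":-0.25,"dy":0.1,"dz":-0.6,"spin":0,"grip":5}]'

```text
time_s: 9.53
tcp_pos: [0.5899, 0.0225, 0.1173]
eef_rot: [179.8, 0.3, -8.4]
contact_force: [-14.3, -1.3, 15.6]
gripper_width: 0.0147
```

Request:
servo_tool --targets '[{"dx":-0.1,"dy":0,"dz":0,"spin":-0.1,"grip":5},{"dx":-0.2,"dy":0,"dz":0,"spin":-0.2,"grip":5},{"dx":-0.2,"dy":0,"dz":0,"spin":-0.3,"grip":5},{"dx":-0.2,"dy":0,"dz":0,"spin":-0.4,"grip":5},{"dx":-0.2,"dy":0,"dz":0,"spin":-0.5,"grip":5},{"dx":-0.2,"dy":0,"dz":0,"spin":-0.6,"grip":5},{"dx":-0.2,"dy":0,"dz":0,"spin":-0.7,"grip":5},{"dx":-0.2,"dy":0,"dz":0,"spin":-0.8,"grip":5},{"dx":-0.2,"dy":0,"dz":0,"spin":-0.8,"grip":5},{"dx":-0.2,"dy":0,"dz":0,"spin":-0.8,"grip":5}]' --squeeze 30

```text
time_s: 10.37
tcp_pos: [0.5905, 0.024, 0.1167]
eef_rot: [180.0, -0.0, -54.0]
contact_force: [-5.1, 1.7, 3.6]
gripper_width: 0.0148
```

```bash
python3 - <<'E'
from h import *
s=r.get_state(); print({k:np.round(s[k],3) for k in["time_s","joints","tcp_pos","eef_rot","contact_force","moment"]})
E
```

```text
{'time_s': np.float64(10.367), 'joints': array([ 2.1278e+01,  1.8072e+01, -1.8465e+01,  1.6000e-02, -5.3488e+01,
        1.4695e+01]), 'tcp_pos': array([0.591, 0.024, 0.117]), 'eef_rot': array([ 1.79974e+02, -7.00000e-03, -5.40170e+01]), 'contact_force': array([-5.12 ,  1.691,  3.573]), 'moment': array([ 0.504,  1.708, -0.079])}
```

Request:
servo_tool --targets '[{"dx":-0.05,"dy":-0.05,"dz":-0.1,"spin":0,"grip":5},{"dx":-0.05,"dy":-0.05,"dz":-0.2,"spin":0,"grip":5},{"dx":-0.05,"dy":-0.05,"dz":-0.25,"spin":-0.1,"grip":5},{"dx":-0.05,"dy":-0.05,"dz":-0.3,"spin":-0.2,"grip":5},{"dx":-0.05,"dy":-0.05,"dz":-0.35,"spin":-0.3,"grip":5},{"dx":-0.05,"dy":-0.05,"dz":-0.4,"spin":-0.4,"grip":5},{"dx":-0.05,"dy":-0.05,"dz":-0.45,"spin":-0.5,"grip":5},{"dx":-0.05,"dy":-0.05,"dz":-0.5,"spin":-0.6,"grip":5},{"dx":-0.05,"dy":-0.05,"dz":-0.5,"spin":-0.6,"grip":5},{"dx":-0.05,"dy":-0.05,"dz":-0.5,"spin":-0.6,"grip":5}]'

```text
time_s: 11.2
tcp_pos: [0.5917, 0.0244, 0.1122]
eef_rot: [-179.8, 0.0, -88.3]
contact_force: [0.4, 4.2, 4.7]
gripper_width: 0.0148
```

Request:
servo_tool --targets '[{"dx":0,"dy":-0.1,"dz":-0.1,"spin":0,"grip":5},{"dx":0,"dy":-0.1,"dz":-0.2,"spin":0,"grip":5},{"dx":0,"dy":-0.1,"dz":-0.3,"spin":0,"grip":5},{"dx":0,"dy":-0.1,"dz":-0.3,"spin":0,"grip":5},{"dx":0,"dy":-0.1,"dz":-0.3,"spin":0,"grip":5},{"dx":0,"dy":-0.1,"dz":-0.3,"spin":0,"grip":5},{"dx":0,"dy":-0.1,"dz":-0.3,"spin":0,"grip":5},{"dx":0,"dy":-0.1,"dz":-0.3,"spin":0,"grip":5},{"dx":0,"dy":-0.1,"dz":-0.3,"spin":0,"grip":5},{"dx":0,"dy":-0.1,"dz":-0.3,"spin":0,"grip":5}]'

```text
time_s: 12.03
tcp_pos: [0.5919, 0.0242, 0.1111]
eef_rot: [-179.8, 0.1, -88.2]
contact_force: [-5.7, 9.3, 18.4]
gripper_width: 0.0149
```

The thread resists at z = 0.111, so I turn and follow it down.

Request:
servo_tool --targets '[{"dx":0,"dy":0.1,"dz":-0.05,"spin":-0.1,"grip":5},{"dx":0,"dy":0.1,"dz":-0.1,"spin":-0.2,"grip":5},{"dx":0,"dy":0.1,"dz":-0.14,"spin":-0.3,"grip":5},{"dx":0,"dy":0.1,"dz":-0.19,"spin":-0.4,"grip":5},{"dx":0,"dy":0.1,"dz":-0.24,"spin":-0.5,"grip":5},{"dx":0,"dy":0.1,"dz":-0.28,"spin":-0.6,"grip":5},{"dx":0,"dy":0.1,"dz":-0.33,"spin":-0.7,"grip":5},{"dx":0,"dy":0.1,"dz":-0.38,"spin":-0.8,"grip":5},{"dx":0,"dy":0.1,"dz":-0.38,"spin":-0.8,"grip":5},{"dx":0,"dy":0.1,"dz":-0.38,"spin":-0.8,"grip":5}]'

```text
time_s: 12.87
tcp_pos: [0.5933, 0.0239, 0.1066]
eef_rot: [-179.8, 0.3, -134.1]
contact_force: [4.6, 0.6, 6.2]
gripper_width: 0.015
```

Request:
servo_tool --targets '[{"dx":-0.1,"dy":0,"dz":-0.15,"spin":0,"grip":5},{"dx":-0.1,"dy":0,"dz":-0.2,"spin":-0.1,"grip":5},{"dx":-0.1,"dy":0,"dz":-0.25,"spin":-0.2,"grip":5},{"dx":-0.1,"dy":0,"dz":-0.3,"spin":-0.3,"grip":5},{"dx":-0.1,"dy":0,"dz":-0.35,"spin":-0.4,"grip":5},{"dx":-0.1,"dy":0,"dz":-0.4,"spin":-0.5,"grip":5},{"dx":-0.1,"dy":0,"dz":-0.4,"spin":-0.6,"grip":5},{"dx":-0.1,"dy":0,"dz":-0.4,"spin":-0.6,"grip":5},{"dx":-0.1,"dy":0,"dz":-0.4,"spin":-0.6,"grip":5},{"dx":-0.1,"dy":0,"dz":-0.4,"spin":-0.6,"grip":5}]'

```text
time_s: 13.7
tcp_pos: [0.593, 0.0229, 0.1042]
eef_rot: [-179.9, 0.4, -168.4]
contact_force: [1.8, -4.0, 17.8]
gripper_width: 0.0147
```

```bash
python3 - <<'E'
from h import *
s=r.get_state(); print({k:np.round(s[k],3) for k in["time_s","joints","tcp_pos","eef_rot","contact_force","moment"]})
E
```

```text
{'time_s': np.float64(13.7), 'joints': array([ 21.214,  18.796, -19.424,   0.269, -51.407, -99.817]), 'tcp_pos': array([0.593, 0.023, 0.104]), 'eef_rot': array([-179.855,    0.403, -168.436]), 'contact_force': array([ 1.797, -4.036, 17.834]), 'moment': array([-1.502, -0.654, -0.099])}
```

Request:
servo_tool --targets '[{"dx":0,"dy":0,"dz":-0.03,"spin":-0.1,"grip":5},{"dx":0,"dy":0,"dz":-0.06,"spin":-0.2,"grip":5},{"dx":0,"dy":0,"dz":-0.1,"spin":-0.3,"grip":5},{"dx":0,"dy":0,"dz":-0.14,"spin":-0.4,"grip":5},{"dx":0,"dy":0,"dz":-0.18,"spin":-0.5,"grip":5},{"dx":0,"dy":0,"dz":-0.2,"spin":-0.6,"grip":5},{"dx":0,"dy":0,"dz":-0.2,"spin":-0.6,"grip":5},{"dx":0,"dy":0,"dz":-0.2,"spin":-0.6,"grip":5},{"dx":0,"dy":0,"dz":-0.2,"spin":-0.6,"grip":5},{"dx":0,"dy":0,"dz":-0.2,"spin":-0.6,"grip":5}]'

```text
time_s: 14.53
tcp_pos: [0.5932, 0.0216, 0.1039]
eef_rot: [180.0, 0.5, 157.2]
contact_force: [-2.2, -8.9, 30.4]
gripper_width: 0.0148
```

```bash
python3 - <<'E'
from h import *
s=r.get_state(); print({k:np.round(s[k],3) for k in["time_s","joints","tcp_pos","eef_rot","contact_force","moment"]})
E
```

```text
{'time_s': np.float64(14.533), 'joints': array([  21.155,   18.807,  -19.511,    0.407,  -51.309, -134.187]), 'tcp_pos': array([0.593, 0.022, 0.104]), 'eef_rot': array([179.969,   0.489, 157.221]), 'contact_force': array([-2.164, -8.911, 30.407]), 'moment': array([-3.62 ,  0.623, -0.071])}
```

Request:
servo_tool --targets '[{"dx":0,"dy":0.05,"dz":0.1,"spin":0,"grip":5},{"dx":0,"dy":0.1,"dz":0.2,"spin":0,"grip":5},{"dx":0,"dy":0.15,"dz":0.3,"spin":0,"grip":5},{"dx":0,"dy":0.15,"dz":0.35,"spin":0,"grip":5},{"dx":0,"dy":0.15,"dz":0.35,"spin":0,"grip":5},{"dx":0,"dy":0.15,"dz":0.35,"spin":0,"grip":5},{"dx":0,"dy":0.15,"dz":0.35,"spin":0,"grip":5},{"dx":0,"dy":0.15,"dz":0.35,"spin":0,"grip":5},{"dx":0,"dy":0.15,"dz":0.35,"spin":0,"grip":5},{"dx":0,"dy":0.15,"dz":0.35,"spin":0,"grip":5}]'

```text
time_s: 15.37
tcp_pos: [0.5925, 0.022, 0.1043]
eef_rot: [-179.9, 0.4, 157.2]
contact_force: [7.0, -16.1, 6.7]
gripper_width: 0.0146
```

```bash
python3 - <<'E'
from h import *
s=r.get_state(); print({k:np.round(s[k],3) for k in["time_s","joints","tcp_pos","eef_rot","contact_force","moment"]})
im=r.capture("scene"); s=cv2.resize(im[160:260,290:390],None,fx=6,fy=6,interpolation=2)
s=np.clip((s.astype(float)-5)*2,0,255).astype(np.uint8)
cv2.imwrite("pics/s4.png",s)
E
```

```text
{'time_s': np.float64(15.367), 'joints': array([  21.221,   18.817,  -19.437,    0.422,  -51.55 , -134.328]), 'tcp_pos': array([0.592, 0.022, 0.104]), 'eef_rot': array([-179.9  ,    0.371,  157.155]), 'contact_force': array([  7.043, -16.106,   6.654]), 'moment': array([-6.09 , -3.167,  0.1  ])}
```

View pics/s4.png

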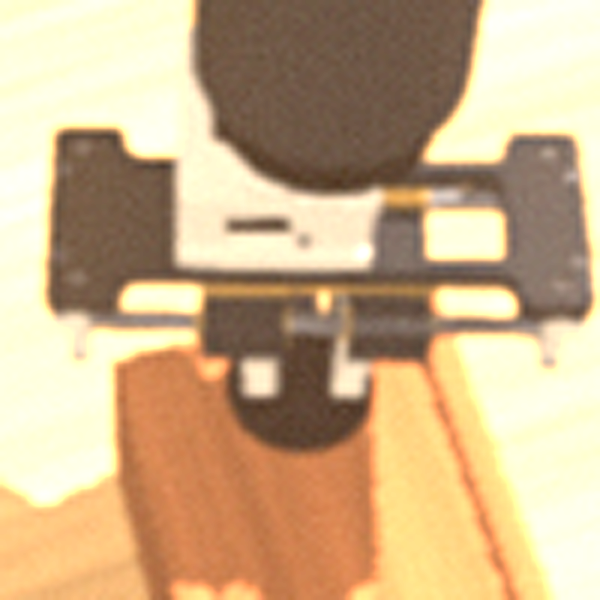

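Request:
servo_tool --targets '[{"dx":-0.05,"dy":-0.1,"dz":0,"spin":0,"grip":5},{"dx":-0.1,"dy":-0.2,"dz":0,"spin":0,"grip":5},{"dx":-0.1,"dy":-0.3,"dz":0.05,"spin":0,"grip":5},{"dx":-0.1,"dy":-0.3,"dz":0.1,"spin":0,"grip":5},{"dx":-0.1,"dy":-0.3,"dz":0.15,"spin":0,"grip":5},{"dx":-0.1,"dy":-0.3,"dz":0.2,"spin":0,"grip":5},{"dx":-0.1,"dy":-0.3,"dz":0.25,"spin":0,"grip":5},{"dx":-0.1,"dy":-0.3,"dz":0.3,"spin":0,"grip":5},{"dx":-0.1,"dy":-0.3,"dz":0.3,"spin":0,"grip":5},{"dx":-0.1,"dy":-0.3,"dz":0.3,"spin":0,"grip":5}]'

```text
time_s: 16.25
tcp_pos: [0.592, 0.0215, 0.1048]
eef_rot: [179.9, 0.3, 157.1]
contact_force: [15.4, -5.7, -12.0]
gripper_width: 0.0147
```

```bash
python3 - <<'E'
from h import *
s=r.get_state(); print({k:np.round(s[k],4) for k in["time_s","joints","tcp_pos","eef_rot","contact_force","moment"]})
E
```

```text
{'time_s': np.float64(16.25), 'joints': array([  21.0769,   18.7197,  -19.4109,    0.1973,  -51.5677, -134.075 ]), 'tcp_pos': array([0.592 , 0.0215, 0.1048]), 'eef_rot': array([179.9017,   0.3246, 157.1239]), 'contact_force': array([ 15.3525,  -5.657 , -11.9883]), 'moment': array([-2.3035, -5.9383,  0.039 ])}
```

Pulling up meets 12 N with no rise, so the thread has caught. I relax the side forces and turn on, to see whether the torque rises at the seat.

Request:
servo_tool --targets '[{"dx":0.1,"dy":-0.05,"dz":-0.1,"spin":0,"grip":5},{"dx":0.2,"dy":-0.1,"dz":-0.25,"spin":0,"grip":5},{"dx":0.25,"dy":-0.1,"dz":-0.3,"spin":-0.1,"grip":5},{"dx":0.25,"dy":-0.1,"dz":-0.3,"spin":-0.2,"grip":5},{"dx":0.25,"dy":-0.1,"dz":-0.3,"spin":-0.3,"grip":5},{"dx":0.25,"dy":-0.1,"dz":-0.3,"spin":-0.4,"grip":5},{"dx":0.25,"dy":-0.1,"dz":-0.3,"spin":-0.5,"grip":5},{"dx":0.25,"dy":-0.1,"dz":-0.3,"spin":-0.5,"grip":5},{"dx":0.25,"dy":-0.1,"dz":-0.3,"spin":-0.5,"grip":5},{"dx":0.25,"dy":-0.1,"dz":-0.3,"spin":-0.5,"grip":5}]'

```text
time_s: 17.08
tcp_pos: [0.5928, 0.0212, 0.1039]
eef_rot: [179.8, 0.2, 128.6]
contact_force: [0.7, 1.1, 9.9]
gripper_width: 0.0199
```

```bash
python3 - <<'E'
from h import *
s=r.get_state(); print({k:np.round(s[k],4) for k in["time_s","joints","tcp_pos","eef_rot","contact_force","moment","gripper_width"]})
E
```

```text
{'time_s': np.float64(17.0833), 'joints': array([ 2.099270e+01,  1.889990e+01, -1.925830e+01,  1.538000e-01,
       -5.164560e+01, -1.624583e+02]), 'tcp_pos': array([0.5928, 0.0212, 0.1039]), 'eef_rot': array([1.798495e+02, 1.744000e-01, 1.286294e+02]), 'contact_force': array([0.69  , 1.084 , 9.8976]), 'moment': array([ 0.2395, -0.1407,  1.1333]), 'gripper_width': np.float64(0.0199)}
```

The torque jumped to 1.13 N m and the jaws were wedged open by the bar, so the knob is seated. I release it and go up.

Request:
servo_tool --targets '[{"dx":0,"dy":0,"dz":0,"spin":0.1,"grip":30},{"dx":0,"dy":0,"dz":0,"spin":0.1,"grip":100},{"dx":0,"dy":0,"dz":0,"spin":0.1,"grip":100},{"dx":0,"dy":0,"dz":0.2,"spin":0.1,"grip":100},{"dx":0,"dy":0,"dz":0.4,"spin":0.1,"grip":100},{"dx":0,"dy":0,"dz":0.5,"spin":0.1,"grip":100},{"dx":0,"dy":0,"dz":0.5,"spin":0.1,"grip":100},{"dx":0,"dy":0,"dz":0.5,"spin":0.1,"grip":100},{"dx":0,"dy":0,"dz":0.5,"spin":0.1,"grip":100},{"dx":0,"dy":0,"dz":0.5,"spin":0.1,"grip":100}]'

```text
time_s: 17.92
tcp_pos: [0.5908, 0.0213, 0.1072]
eef_rot: [-180.0, -0.0, 133.9]
contact_force: [0.7, 0.5, 0.2]
gripper_width: 0.0809
```

Request:
servo_tool --targets '[{"dx":0,"dy":0,"dz":1,"spin":0,"grip":100},{"dx":0,"dy":0,"dz":3,"spin":0,"grip":100},{"dx":0,"dy":0,"dz":6,"spin":0,"grip":100},{"dx":0,"dy":0,"dz":9,"spin":0,"grip":100},{"dx":0,"dy":0,"dz":12,"spin":0.1,"grip":100},{"dx":0,"dy":0,"dz":15,"spin":0.2,"grip":100},{"dx":-3,"dy":0,"dz":17,"spin":0.3,"grip":100},{"dx":-6,"dy":0,"dz":18,"spin":0.4,"grip":100},{"dx":-9,"dy":0,"dz":19,"spin":0.5,"grip":100},{"dx":-10,"dy":0,"dz":19,"spin":0.5,"grip":100}]'

```text
time_s: 18.75
tcp_pos: [0.4886, 0.0209, 0.3008]
eef_rot: [179.8, 0.2, 162.9]
contact_force: [-0.1, -0.2, 0.6]
gripper_width: 0.0875
```

Request:
servo_tool --targets '[{"dx":0,"dy":0,"dz":0,"spin":0.12,"grip":100},{"dx":0,"dy":0,"dz":0,"spin":0.24,"grip":100},{"dx":0,"dy":0,"dz":0,"spin":0.36,"grip":100},{"dx":0,"dy":0,"dz":0,"spin":0.48,"grip":100},{"dx":0,"dy":0,"dz":0,"spin":0.6,"grip":100},{"dx":0,"dy":0,"dz":0,"spin":0.72,"grip":100},{"dx":0,"dy":0,"dz":0,"spin":0.84,"grip":100},{"dx":0,"dy":0,"dz":0,"spin":0.96,"grip":100},{"dx":0,"dy":0,"dz":0,"spin":1.08,"grip":100},{"dx":0,"dy":0,"dz":0,"spin":1.2,"grip":100}]'

```text
time_s: 19.58
tcp_pos: [0.4907, 0.0212, 0.2978]
eef_rot: [-180.0, 0.0, -128.4]
contact_force: [-0.7, 0.4, -0.6]
gripper_width: 0.088
```

Request:
servo_tool --targets '[{"dx":0,"dy":0,"dz":0,"spin":0.12,"grip":100},{"dx":0,"dy":0,"dz":0,"spin":0.24,"grip":100},{"dx":0,"dy":0,"dz":0,"spin":0.36,"grip":100},{"dx":0,"dy":0,"dz":0,"spin":0.48,"grip":100},{"dx":0,"dy":0,"dz":0,"spin":0.6,"grip":100},{"dx":0,"dy":0,"dz":0,"spin":0.72,"grip":100},{"dx":0,"dy":0,"dz":0,"spin":0.76,"grip":100},{"dx":0,"dy":0,"dz":0,"spin":0.76,"grip":100},{"dx":0,"dy":0,"dz":0,"spin":0.76,"grip":100},{"dx":0,"dy":0,"dz":0,"spin":0.76,"grip":100}]'

```text
time_s: 20.42
tcp_pos: [0.4908, 0.0213, 0.2975]
eef_rot: [-180.0, 0.0, -85.2]
contact_force: [0.7, 0.6, -0.8]
gripper_width: 0.0878
```

```bash
python3 - <<'E'
from h import *
s=r.get_state(); print({k:np.round(s[k],4) for k in["time_s","joints","tcp_pos","eef_rot","contact_force","gripper_width"]})
w=r.capture("wrist"); cv2.imwrite("pics/w5.png",w)
sc=r.capture("scene"); o=np.vstack([sc[150:350,90:530],w[0:200,100:540]])
o[:,:]=np.clip(o.astype(float)*1.5,0,255); cv2.imwrite("pics/s5.png",cv2.resize(o,None,fx=1.45,fy=1.45,interpolation=2))
for d in r.cut_out("knob_grip","wrist"): print(d["p"],d["extent"])
E
```

```text
{'time_s': np.float64(20.4167), 'joints': array([ 2.54689e+01,  5.42200e-01, -1.50767e+01,  3.00000e-03,
       -7.43689e+01, -2.07174e+01]), 'tcp_pos': array([0.4908, 0.0213, 0.2975]), 'eef_rot': array([-1.799876e+02,  1.600000e-03, -8.524770e+01]), 'contact_force': array([ 0.714 ,  0.6325, -0.7502]), 'gripper_width': np.float64(0.0878)}
0.84 [203.0, 147.7, 259.6, 193.8]
```

View pics/s5.png

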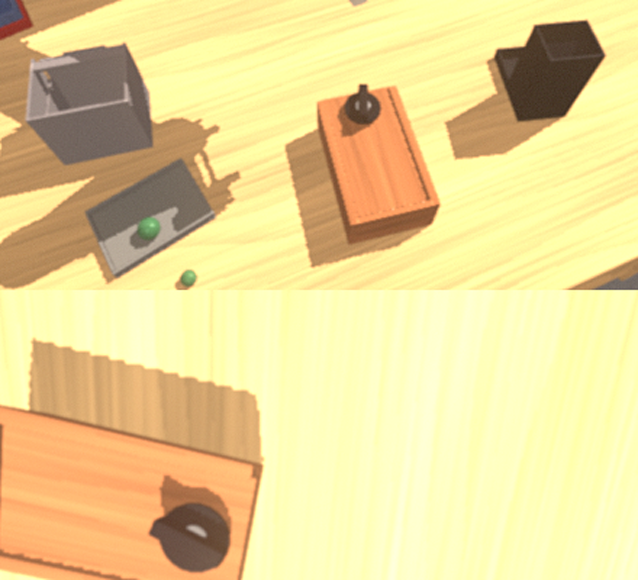

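The scene shows the lid shut, the bin, tray, marble and tower unmoved, and the bar standing about 40° from the box's axis. I check the knob's height by fitting a silhouette in both views.

```bash
python3 - <<'E'
from h import *
from scipy.optimize import minimize
M={}
for c in["wrist","scene"]:
    im=r.capture(c); M[c]=r.cut_out("knob_grip",c)[0]["mask"]
a=np.linspace(0,2*np.pi,40)
def sil(c,x,y,s,th):
    R=np.array([[np.cos(th),-np.sin(th)],[np.sin(th),np.cos(th)]])
    sk=[(x+.03*np.cos(t),y+.03*np.sin(t),z) for t in a for z in(s-.008,s)]
    b=[tuple(R@[i,j]+[x,y])+(z,) for i in(-.03,.03) for j in(-.0075,.0075) for z in(s,s+.026)]
    m=np.zeros((1600,2560),np.uint8)
    for P in(sk,b):
        p=np.array([proj(c,np.array(q)) for q in P]); cv2.fillConvexPoly(m,cv2.convexHull(((p+.5)*4).astype(np.int32)),1)
    return cv2.resize(m.astype(np.float32),(640,400),interpolation=cv2.INTER_AREA)
def cost(p,s): return sum(abs(sil(c,p[0],p[1],s,p[2])-M[c]).sum()/M[c].sum() for c in M)
for s in(.097,.100,.103,.109,.118):
    print(s,min((( lambda q:(round(q.fun,3),q.x.round(4).tolist()))(minimize(cost,[.590,.0215,t],args=(s,),method="Nelder-Mead",options=dict(maxfev=60,initial_simplex=[[.590,.0215,t],[.595,.0215,t],[.59,.0265,t],[.59,.0215,t+.2]]))) for t in(-.9,.6)),key=lambda q:q[0]))
for k in["lid_front","domino_box"]: print(k,[(d["p"],d["extent"]) for d in r.cut_out(k,"wrist")])
E
```

```text
Traceback (most recent call last):
  File "h.py", line 7, in proj
    c=r.get_calibration(cam); K=np.array(c["K"]);T=np.linalg.inv(np.array(c["extrinsics"]))
ValueError: time passes only in moves, steps and waits
```

```bash
python3 - <<'E'
from h import *
from scipy.optimize import minimize
M={};C={}
for c in["wrist","scene"]:
    im=r.capture(c); M[c]=r.cut_out("knob_grip",c)[0]["mask"]; k=r.get_calibration(c); C[c]=(np.array(k["K"]),np.linalg.inv(np.array(k["extrinsics"])))
a=np.linspace(0,2*np.pi,40)
def sil(c,x,y,s,th):
    K,T=C[c]; R=np.array([[np.cos(th),-np.sin(th)],[np.sin(th),np.cos(th)]])
    sk=[(x+.03*np.cos(t),y+.03*np.sin(t),z) for t in a for z in(s-.008,s)]
    b=[tuple(R@[i,j]+[x,y])+(z,) for i in(-.03,.03) for j in(-.0075,.0075) for z in(s,s+.026)]
    m=np.zeros((1600,2560),np.uint8)
    for P in(sk,b):
        p=(K@(T[:3,:3]@np.array(P).T+T[:3,3:])).T; p=p[:,:2]/p[:,2:]; cv2.fillConvexPoly(m,cv2.convexHull(((p+.5)*4).astype(np.int32)),1)
    return cv2.resize(m.astype(np.float32),(640,400),interpolation=cv2.INTER_AREA)
def cost(p,s): return sum(abs(sil(c,p[0],p[1],s,p[2])-M[c]).sum()/M[c].sum() for c in M)
for s in(.094,.097,.100,.103,.109,.118):
    q=[minimize(cost,[.59,.0215,t],args=(s,),method="Nelder-Mead",options=dict(maxfev=60,initial_simplex=[[.590,.0215,t],[.595,.0215,t],[.59,.0265,t],[.59,.0215,t+.2]])) for t in(-.9,.6)]
    q=min(q,key=lambda q:q.fun); print(s,round(q.fun,3),q.x.round(4))
E
```

```text
0.094 0.264 [ 0.5914  0.0241 -0.4118]
0.097 0.236 [ 0.5908  0.0233 -0.4387]
0.1 0.243 [ 0.5905  0.0226 -0.4598]
0.103 0.283 [ 0.5905  0.0224 -0.4619]
0.109 0.466 [ 0.591   0.0212 -0.4969]
0.118 0.803 [ 0.5915  0.0181 -0.6781]
```

The skirt is at about 0.098–0.100 m, which is seated. Let go, the knob is still down, and its x of 0.5905 matches the shut lid. I hand in.

```bash
python3 -c "
from plant import r
print(r.close_job(), r.get_state()['time_s'])"
```

```text
the job is handed in; nothing more can be done
the job is handed in; nothing more can be done
```

The domino box is shut and its knob screwed down. I handed the job in at about 21 s of the 72 s; it reports no verdict.

**What I did:** I gripped the knob's bar and slid the lid home by it until it met the stop. The force rose to 15 N while x stayed at 0.590 m. In the same grasp I pressed the knob down and turned it clockwise about 3.4 rad in all, following it down. A 12 N upward pull did not lift it, and the last turn hit a hard stop at about 1.1 N m. I then let go and moved the arm clear.

**Last checks:**
- **Knob:** a silhouette fit in two cameras put the released knob's skirt at about 0.097–0.100 m, against 0.100 m when seated and 0.118 m when up.
- **Lid:** the knob's x was 0.5905 m, the same as when the lid met its stop.
- **Surroundings:** the tower, tray, marble and bin look as they stood in the final picture; I did not measure them.
- **Contact:** the wrist force is near zero and the arm is clear of everything.

**What did not go cleanly:**
- The first two move calls were refused because rows were missing keys.
- Side forces of up to about 16 N built up during the turning from small centring errors. I eased them off; the lid's position afterwards showed no effect.
- My first silhouette script hit a limit on calibration calls; I reran it with the calibration stored.

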